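Specimen changeover at the light stage

ROBOT

A 6-joint arm with a two-finger parallel gripper is mounted at the origin on the work surface. World frame = base frame: x ahead of the robot, y to its left, z up, the work surface at z = 0. Lengths are in m, angles in rad, forces in N, time in s.
With the tool pointing down it reaches from about 0.25 to 0.725 m from the base axis. Payload 4 kg.
Tool frame: the origin (TCP) lies between the finger pads; the fingertips stand 25 mm ahead of it and the grasp point (between the pads) lies 6 mm ahead of it; z points along the fingers, y is the line along which they close (so a half turn about z gives the same grasp; the last joint's range is limited). The gripper opens to 85 mm and grips with 20 to 120 N. Pads are 22 mm wide; open, the fingers measure 114 mm over their backs; the gripper's body (76 mm by 85 mm) begins 54 mm behind the grasp point. The pads swing forward as they close: fully open they stand 13 mm farther back than shut.
Start: joints at [1.198, 0.241, 0.005, 1.335, 0, 1.571], TCP at [0.182, 0.466, 0.256] pointing down, gripper open.
Joint ranges: [-2.72, 2.72], [-1.05, 1.87], [-1.09, 1.28], [-1.99, 2.15], [-1.42, 1.44], [-3.14, 3.14]. Speed limits (rad/s): [2.79, 2.79, 3.14, 3.14, 3.14, 3.14].

INTERFACE

Orientations are given as a unit quaternion [x, y, z, w].
In Python, from workcell import bot gives the robot as it stands. The module is installed in compiled form; this text tells all that it offers.
- The arm moves only by the shell command python3 -m pendant 'ROWS'. ROWS is JSON, one flat list of numbers, 7 for each row, row after row: the shift along the tool's x, y, z normalised to -1 to 1, where 1 is 0.5 m, then the turn, a rotation vector about the tool's x, y, z normalised to -1 to 1, where 1 is 180 degrees, then the opening, from 0 (shut) to 1 (fully open). In form: [tx, ty, tz, ax, ay, az, fingers, tx, ty, tz, ax, ay, az, fingers, ...]. A call has exactly 10 rows; each row is the pose to reach, as a shift and turn from the pose commanded when the call began, along the tool's axes at that moment, turning the shorter way round; what a row does not reach only later rows make up. A row lasts 1/12 s, in which the tool goes at most 41.7 mm and 7.16 degrees, less where a joint would pass 70% of its speed; a pose out of reach is approached as far as the arm can. A call with a number of a shift or a turn outside -1 to 1 is refused whole. A call with a gripper value outside its range is refused whole. The fingers move at their own pace and stop on an object; the grip force is fixed at half the most. Time passes only in rows, so rows that repeat a pose let the fingers close, or fill a call up. It gives the time, the measured TCP pose, the force, the opening and the grip force at its end, in the units of the state.
- bot.get_obs(): the state, without advancing time (a new reading comes with each control period).
- bot.camera(name): name is "scene" or "top"; returns a dict with "pixels" (400x640x3 uint8, red, green, blue), "mtx" (3x3 intrinsics, pixels), "k1" (the pictures are not rectified: a ray, as slopes to the right and down, at radius r is drawn at 1 + k1 r^2 times it, then the intrinsics apply), "cam_to_world" (4x4, takes a point from camera to world coordinates). Camera axes: x right, y up, looking along -z (the intrinsics and any distortion apply to the point x, -y, -z); pixel columns grow to the right and rows downward; lengths in m; the calibration is good to about 2 mm. A picture is of the moment at which its call begins. There is no depth.
- bot.job_done(): hands the job in; it is judged then, once.
The state is a dict: "clock": time; "joint_pos": joint angles; "joint_vel": joint speeds; "tau": joint torques, N m; "eef_pos": TCP position; "tool_rot": TCP orientation; "ft_force": force on the tool from outside, world axes, zero at the start; "ft_torque": the same for the moment, N m; "grip_width": finger opening in m; "grasp_force": force on a finger pad.
Only numpy, scipy, OpenCV 4.12 (cv2) and the standard library are available. Lean on these libraries where they do the work, as an engineer would, in place of code of your own. Each camera call takes 0.05 s, during which the arm holds its last target. There are 200 camera calls.

TASK

Change over the three specimens: the slide carrier now clamped on the light stage goes on the middle of the white tile, lying lengthways along it, the small jar now on the tile goes upright on the middle of the black disc, and the round puck now on the disc goes flat on the middle of the stage (over the white window), with the sprung finger lowered onto it again. Swing the finger up out of the way before you move the carrier; the empty cork mat is there as a free spot. Never tip the jar over, and do not disturb the steel beaker.

Things in the scene. Friction and masses are not known exactly. Their poses are not given: they have to be found in the camera images.
- carrier_mid (a point): Slide carrier: flat dark-steel bar 84 x 36 mm, 14 mm thick, with a glass slide let into its top; loose, about 90 g. Point at its centre, half-way up; x along its 84 mm length, z up. At the start it lies on the light stage, its length along the stage's x, under the finger.
- puck_mid (a point): Round tan resin puck with a metal sample in its top, diameter 40 mm, 14 mm thick (as thick as the carrier); loose, about 50 g. Point at its centre, half-way up; z up. At the start it lies on the black disc.
- jar_mid (a point): Small straight-sided amber jar with a black cap, standing, diameter 36 mm, 48 mm tall (the top 12 mm is the cap, 34 mm across); loose, about 70 g. Point at its centre, half-way up; z up. At the start it stands on the white tile.
- stage: Light stage, fixed: aluminium block, 18 mm high, x from -51 to +75 mm, 100 mm wide in y, with a flat white window 48 mm across in its top. Origin on the table under the window's centre, the middle of the stage for this job; z up. Two hinge posts 44 mm high at x = 52 to 64 mm, y within 18 mm of 0, carry the finger's hinge: axis along y at x = 58 mm, z = 36 mm.
- finger (a joint): Angle (rad) of the sprung steel hold-down finger, 12 mm wide, 52 mm from hinge to tip. 0: level, along the stage's -x, its tip (6 mm from the window's centre) resting on a 14 mm thick part; grows as it swings up and over towards +x, to a stop at 2.0. Let go below about 1.3 it falls shut, beyond about 1.7 it falls open, between it stays put. Lifting takes about 1 N. With nothing under it: -0.15.
- finger_bar (a point): Middle of the black cross-bar on the finger, by which it is lifted: 24 mm long along the stage's y, 12 mm in diameter, flat ends, 18 mm above the finger's mid-line and 40 mm along from the hinge axis. Finger at 0: stage x = 18, z = 54 mm; at 2.0: stage x = 91, z = 65 mm. Pinched by its ends from above, it can turn in the grip as it goes round.
- tile: White ceramic tile, fixed: 120 mm (x) by 80 mm (y), 8 mm thick. Origin at the centre of its underside, on the table; x along its length.
- disc: Black flat round plate, fixed: diameter 110 mm, 8 mm thick. Origin at the centre of its underside, on the table.
- mat: Cork mat, fixed, empty: 100 x 100 mm, 4 mm thick. Origin at the centre of its underside, on the table. The free spot.
- beaker: Steel beaker with brushes and a pencil in it, a bystander: 72 mm across, 75 mm tall, brushes up to 135 mm. Origin at the centre of its underside.
Not all that is in view belongs to the job. Several things have the shape of the tile; the one meant has the colours described above.

How it is judged:
By the outcome, as a careful person would: the job done as asked, in the order asked, and still so for the second after the job is handed in, with the robot touching nothing.
It also fails if it takes over 141 s, if anything falls off the work surface, if the arm or the gripper's body presses on something with over 40 N, if the wrist force passes 120 N, or if a joint passes its speed limit or range.

## Working session

There is one attempt and no reset: what is moved stays moved. The work goes in short steps, Python scripts to look and compute and a shell command to move; the robot and the scene stay as the last step left them, time stands still between calls to the robot, and variables do not carry over. Pictures are saved under pics/ and viewed, at most 14 in all, crops included, and the job is handed in when it is done.

```bash
mkdir -p pics
cat > h.py <<'E'
import numpy as np, cv2
from workcell import bot
def snap(name,fn=None):
    c=bot.camera(name)
    if fn: cv2.imwrite('pics/'+fn,c['pixels'][:,:,::-1])
    return c
def ray(c,u,v):
    d=np.array([c['k1'],0,0,0,0][:1]+[0]*4,float)
    p=cv2.undistortPoints(np.array([[[u,v]]],float),np.array(c['mtx'],float),d)[0,0]
    T=np.array(c['cam_to_world']); r=T[:3,:3]@np.array([p[0],-p[1],-1]); return T[:3,3],r
def onz(c,u,v,z):
    o,r=ray(c,u,v); return o+r*(z-o[2])/r[2]
def proj(c,P):
    T=np.array(c['cam_to_world']); q=T[:3,:3].T@(np.array(P)-T[:3,3]); x=np.array([q[0],-q[1]])/-q[2]
    x=x*(1+c['k1']*(x@x)); m=np.array(c['mtx']); return m[0,0]*x[0]+m[0,2],m[1,1]*x[1]+m[1,2]
E
python3 - <<'E'
from h import *
for n in('top','scene'):
    c=snap(n,n+'0.png'); print(n,c['mtx'],c['k1'],np.round(c['cam_to_world'],3))
print(bot.get_obs())
E
```

```text
top [[458.02596445   0.         314.50857879]
 [  0.         458.02596445 203.74572998]
 [  0.           0.           1.        ]] 0.01468879696821794 [[ 2.300e-02  9.860e-01 -1.650e-01  3.250e-01]
 [-1.000e+00  2.400e-02  1.000e-03  1.570e-01]
 [ 5.000e-03  1.650e-01  9.860e-01  1.213e+00]
 [ 0.000e+00  0.000e+00  0.000e+00  1.000e+00]]
scene [[439.87194575   0.         320.30976836]
 [  0.         439.87194575 204.13955507]
 [  0.           0.           1.        ]] -0.06276282988235596 [[ 0.797 -0.501  0.338  0.963]
 [ 0.604  0.655 -0.454 -0.405]
 [ 0.006  0.566  0.824  1.134]
 [ 0.     0.     0.     1.   ]]
{'clock': 0.1, 'joint_pos': array([1.19803343e+00, 2.41360840e-01, 3.87964953e-03, 1.33521565e+00,
       1.56711342e-05, 1.57080505e+00]), 'joint_vel': array([ 0.00118505, -0.00210683,  0.00225348, -0.00081997,  0.00069127,
        0.00040806]), 'tau': array([-3.06597522e-04, -3.73137546e+01,  2.53010005e+01,  1.08716244e-02,
        1.96086194e-05, -4.40482722e-06]), 'eef_pos': array([0.18190348, 0.4651846 , 0.25549826]), 'tool_rot': array([ 1.85308445e-01,  9.82679946e-01, -9.32348239e-04, -1.83782387e-04]), 'ft_force': array([ 0.20002135, -0.24037876,  0.11373658]), 'ft_torque': array([ 0.02670714, -0.03237383, -0.02646211]), 'grasp_force': 0.0, 'grip_width': 0.08516914339485082}
```

View pics/top0.png

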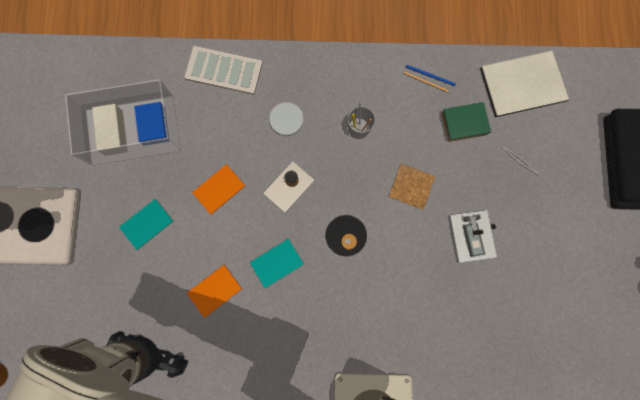

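View pics/scene0.png

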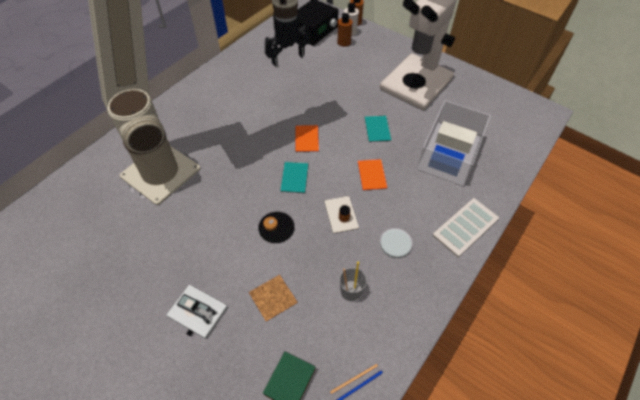

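The top view shows the tile at (289,187) with the jar on it at (291,178), the disc at (346,236) with the puck at (348,241), the mat at (412,186), the stage at (473,237) and the beaker at (361,122). The scene view shows the same things: tile (342,214), disc (276,227), stage (197,310), mat (272,298), beaker (352,285).

```bash
cat > m.py <<'E'
from h import *
def blob(mask,roi):
    m=np.zeros(mask.shape[:2],np.uint8); x0,y0,x1,y1=roi; m[y0:y1,x0:x1]=mask[y0:y1,x0:x1]
    cs,_=cv2.findContours(m,cv2.RETR_EXTERNAL,cv2.CHAIN_APPROX_NONE); return max(cs,key=cv2.contourArea)
def rect(c,ct,z):
    h=cv2.convexHull(ct)[:,0]; P=np.array([onz(c,u,v,z)[:2] for u,v in h])*1000
    (a,b),(w,l),ang=cv2.minAreaRect(P.astype(np.float32))
    if w<l: w,l,ang=l,w,ang+90
    return np.round([a,b,w,l,ang],1)
R={'top':dict(tile=(255,155,320,215),disc=(318,208,375,262),puck=(335,230,362,252),mat=(380,155,445,215),stage=(440,200,505,270),jar=(280,165,302,192)),
'scene':dict(tile=(318,188,364,238),disc=(252,205,300,248),puck=(260,212,285,235),mat=(245,272,300,323),stage=(162,280,232,340),jar=(333,200,356,226))}
if __name__=='__main__':
  for n in R:
    c=snap(n); im=c['pixels']; hsv=cv2.cvtColor(im,cv2.COLOR_RGB2HSV); V=hsv[...,2]; S=hsv[...,1]; H=hsv[...,0]
    br=((V>165)&(S<60)).astype(np.uint8); dk=(V<60).astype(np.uint8); tan=((S>90)&(V>70)&(H<25)).astype(np.uint8)
    for k,m,z in(('tile',br,.008),('disc',dk,.008),('puck',tan,.022),('mat',tan,.004),('stage',br,.018)):
        print(n,k,rect(c,blob(m,R[n][k]),z))
    x0,y0,x1,y1=R[n]['stage']; a=im[y0:y1,x0:x1]
    x0,y0,x1,y1=R[n]['tile'];b=im[y0:y1,x0:x1]
    A=[cv2.resize(i,(390,390*i.shape[0]//i.shape[1]),interpolation=cv2.INTER_CUBIC)[:430] for i in(a,b)]
    o=np.zeros((430,780,3),np.uint8)
    for i,q in enumerate(A): o[:q.shape[0],i*390:i*390+390]=q
    cv2.imwrite(f'pics/z_{n}.png',o[:,:,::-1])
E
python3 m.py
```

```text
top tile [572.  227.3 118.   78.7 139.7]
top disc [443.1  72.3 103.2 103.1   1.1]
top puck [427.2  65.4  41.7  39.1   0.8]
top mat [ 581.2 -104.4   98.9   98.3   70.3]
top stage [ 449.5 -260.2  123.7   97.6    9.2]
scene tile [570.3 227.  122.2  82.2 140.4]
scene disc [444.3  70.  105.7 102.7 170.5]
scene puck [427.   64.3  45.7  42.1 149.5]
scene mat [ 581.  -105.8   98.6   98.3   70.2]
scene stage [ 447.2 -261.3  126.1  100.4    9. ]
```

View pics/z_top.png

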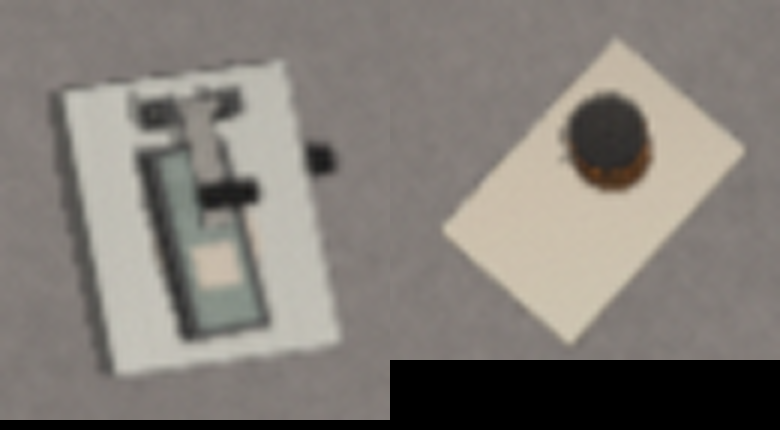

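View pics/z_scene.png

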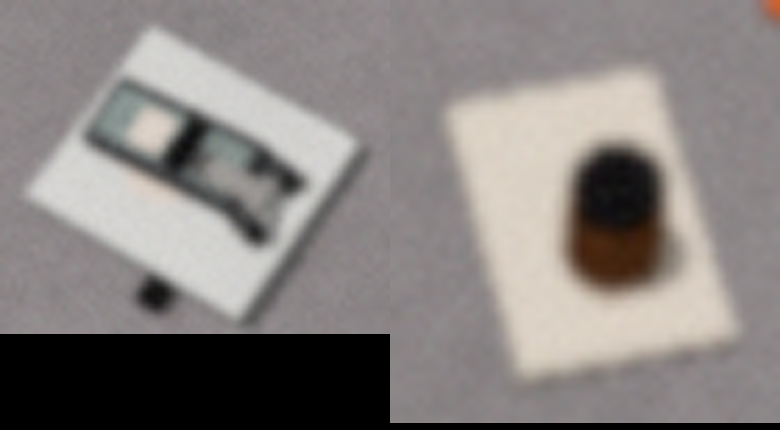

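The crops show the stage with its hinge posts at the far (+x) end, at about (472,217). The carrier runs from (463–477,224) to (471–485,255), and the finger's black bar is at (478,232). The jar's cap is at (291,177) on the tile. A small dark knob sits on the stage's -y side at (493,226).

```bash
cat > go.py <<'E'
import sys
from h import *
from scipy.spatial.transform import Rotation as Ro
def st2w(x,y=0,a=9.1,o=(436.5,-262.7)):
    a=np.radians(a); return o[0]+x*np.cos(a)-y*np.sin(a), o[1]+x*np.sin(a)+y*np.cos(a)
def go(x,y,z,yaw=None):
    "mm, TCP; yaw = world angle (deg) of tool y line; prints row values"
    o=bot.get_obs(); R=Ro.from_quat(o['tool_rot']); M=R.as_matrix()
    cur=np.degrees(np.arctan2(M[1,1],M[0,1])); yaw=cur if yaw is None else yaw
    d=(yaw-cur+90)%180-90; yw=np.radians(cur+d); 
    Y=np.array([np.cos(yw),np.sin(yw),0]);Z=np.array([0,0,-1.]);T=np.c_[np.cross(Y,Z),Y,Z]
    rv=Ro.from_matrix(M.T@T).as_rotvec()/np.pi
    t=M.T@(np.array([x,y,z])/1000-o['eef_pos'])/.5
    print('row',np.round(t,4),np.round(rv,4),'dist mm %.0f turn %.0f q6 %.2f'%(np.linalg.norm(t)*500,d,o['joint_pos'][5]),'clock',round(o['clock'],2))
E
python3 - <<'E'
from h import *; from go import *
t=snap('top'); s=snap('scene')
def tri(a,b):
    o1,r1=ray(t,*a);o2,r2=ray(s,*b); A=np.c_[r1,-r2]; k=np.linalg.lstsq(A,o2-o1,rcond=None)[0]
    return np.round(((o1+k[0]*r1)+(o2+k[1]*r2))*500,1)
print('jar top',onz(t,291.2,177,.056),'scene',onz(s,344.8,210.2,.056))
cc=[onz(t,440+u/6,200+v/6,.032)*1000 for u,v in((138,152),(225,140),(268,325),(185,338))]
print('carrier',np.mean(cc,0),np.degrees(np.arctan2(*((cc[0]+cc[1]-cc[2]-cc[3])[1::-1]))))
k=390/70
cs=[onz(s,162+u/k,280+v/k,.032)*1000 for u,v in((85,135),(123,80))]
print('carr end scene',np.mean(cs,0), 'top', (cc[2]+cc[3])/2)
print('bar top',onz(t,478,232.2,.057)*1000,'pred',st2w(18),'bar tri',tri((478,232.2),(162+187/k,280+140/k)))
print('beaker',onz(t,361,122,.07))
go(*st2w(18),130,99.1)
E
```

```text
jar top [0.58628928 0.21799659 0.056     ] scene [0.59058887 0.216129   0.056     ]
carrier [ 437.42002308 -257.46643153   32.        ] 11.746994716961202
carr end scene [ 400.59430763 -268.13410782   32.        ] top [ 397.70038201 -265.72595527   32.        ]
bar top [ 454.31198823 -259.51552325   57.        ] pred (np.float64(454.2734485215164), np.float64(-259.8531547894193)) bar tri [ 454.9 -259.1   56.3]
beaker [0.73425805 0.03991614 0.07      ]
row [-1.0354 -1.1525  0.2529] [-2.000e-04 -1.000e-04 -1.692e-01] dist mm 785 turn 30 q6 1.57 clock 0.3
```

```bash
python3 -m pendant '[-0.55,-0.6,0,0,0,-0.169,1,-0.55,-0.6,0,0,0,-0.169,1,-0.55,-0.6,0,0,0,-0.169,1,-0.55,-0.6,0,0,0,-0.169,1,-0.55,-0.6,0,0,0,-0.169,1,-0.55,-0.6,0,0,0,-0.169,1,-0.55,-0.6,0,0,0,-0.169,1,-0.55,-0.6,0,0,0,-0.169,1,-0.55,-0.6,0,0,0,-0.169,1,-0.55,-0.6,0,0,0,-0.169,1]'; python3 -c "
from go import *
go(*st2w(18),120,99.1)"
```

```text
clock: 1.13
eef_pos: [0.3286, 0.0855, 0.2566]
tool_rot: [-0.079, 0.997, 0.0, 0.001]
ft_force: [1.4, -0.2, 0.4]
grip_width: 0.0854
grasp_force: 0.0
row [-0.1387 -0.7219  0.2734] [ 0.0001  0.0004 -0.    ] dist mm 392 turn 0 q6 0.10 clock 1.13
```

```bash
python3 -m pendant '[-0.139,-0.722,0.27,0,0,0,1,-0.139,-0.722,0.27,0,0,0,1,-0.139,-0.722,0.27,0,0,0,1,-0.139,-0.722,0.27,0,0,0,1,-0.139,-0.722,0.27,0,0,0,1,-0.139,-0.722,0.27,0,0,0,1,-0.139,-0.722,0.27,0,0,0,0.6,-0.139,-0.722,0.27,0,0,0,0.6,-0.139,-0.722,0.27,0,0,0,0.6,-0.139,-0.722,0.27,0,0,0,0.6]'
python3 - <<'E'
from go import *
go(*st2w(18),60,99.1)
c=snap('top','a.png');s=snap('scene','b.png')
for n,im,(x,y) in(('top',c['pixels'],(430,190)),('sc',s['pixels'],(155,240))):
    pass
o=np.hstack([cv2.resize(c['pixels'][190:280,430:520],(400,400)),cv2.resize(s['pixels'][250:350,150:250],(400,400))])
cv2.imwrite('pics/p5.png',o[:,:,::-1])
E
```

```text
clock: 1.97
eef_pos: [0.4546, -0.2624, 0.1192]
tool_rot: [-0.077, 0.997, -0.001, -0.0]
ft_force: [0.2, 0.2, 0.0]
grip_width: 0.0515
grasp_force: 0.0
row [-0.0002  0.0052  0.1185] [-0.0004 -0.0002 -0.0014] dist mm 59 turn 0 q6 -0.68 clock 1.97
```

View pics/p5.png

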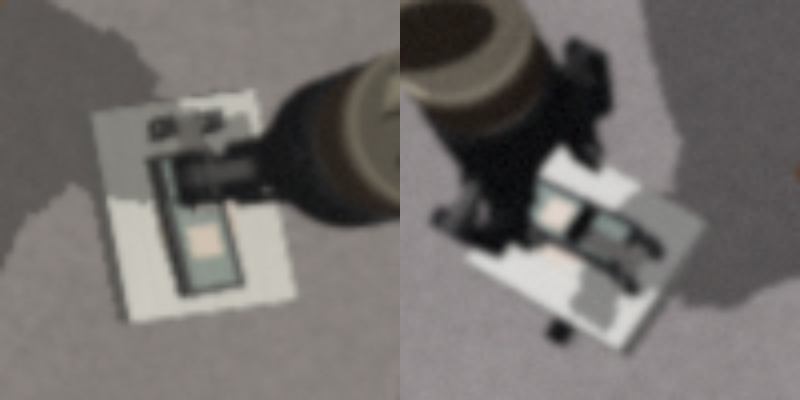

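The gripper hangs over the finger bar, in line with the stage: at about (215,175) in the left half, which is the top view, and with the bar at (595,225) in the right half. I'll descend and pinch the bar.

```bash
python3 -m pendant '[0,0.005,0.04,0,0,0,0.6,0,0.005,0.08,0,0,0,0.6,0,0.005,0.1,0,0,0,0.6,0,0.005,0.118,0,0,0,0.6,0,0.005,0.118,0,0,0,0.6,0,0.005,0.118,0,0,0,0,0,0.005,0.118,0,0,0,0,0,0.005,0.118,0,0,0,0,0,0.005,0.118,0,0,0,0,0,0.005,0.118,0,0,0,0]'
python3 - <<'E'
from go import *
o=bot.get_obs();R=Ro.from_quat(o['tool_rot']).as_matrix()
go(*st2w(18),60,99.1)
# arc rows: tool axes
for th in np.linspace(0.2,2.0,10):
    x=-40*np.cos(th)+18*np.sin(th)+40; z=40*np.sin(th)+18*np.cos(th)-18
    a=np.radians(9.1); w=np.array([x*np.cos(a),x*np.sin(a),z])
    print(round(th,2),np.round(R.T@w/500,3))
E
```

```text
clock: 2.9
eef_pos: [0.455, -0.2595, 0.0645]
tool_rot: [-0.078, 0.997, -0.005, 0.001]
ft_force: [-0.8, -8.8, -0.6]
grip_width: 0.0222
grasp_force: 58.7
row [ 0.0015 -0.0003  0.0089] [-0.0029  0.0006 -0.0008] dist mm 5 turn 0 q6 -0.67 clock 2.9
0.2 [-0.009 -0.    -0.015]
0.4 [-0.02  -0.    -0.028]
0.6 [-0.034 -0.    -0.039]
0.8 [-0.05  -0.    -0.046]
1.0 [-0.067 -0.    -0.051]
1.2 [-0.085 -0.    -0.051]
1.4 [-0.102 -0.    -0.049]
1.6 [-0.118 -0.    -0.043]
1.8 [-0.133  0.    -0.033]
2.0 [-0.146  0.    -0.022]
```

```bash
python3 -m pendant '[0,0,0,0,0,0,0,-0.004,0,-0.008,0,0,0,0,-0.009,0,-0.015,0,0,0,0,-0.014,0,-0.022,0,0,0,0,-0.02,0,-0.028,0,0,0,0,-0.027,0,-0.034,0,0,0,0,-0.034,0,-0.039,0,0,0,0,-0.042,0,-0.043,0,0,0,0,-0.05,0,-0.046,0,0,0,0,-0.05,0,-0.046,0,0,0,0]'
python3 - <<'E'
from go import *
o=bot.get_obs();R=Ro.from_quat(o['tool_rot']).as_matrix()
print(st2w(18+25),o['eef_pos'])
c=snap('top','a.png');s=snap('scene','b.png')
o=np.hstack([cv2.resize(c['pixels'][190:280,430:520],(400,400)),cv2.resize(s['pixels'][250:350,150:250],(400,400))])
cv2.imwrite('pics/p6.png',o[:,:,::-1])
E
```

```text
clock: 3.73
eef_pos: [0.4774, -0.2559, 0.0861]
tool_rot: [-0.078, 0.997, -0.005, -0.002]
ft_force: [-3.7, -11.3, -4.6]
grip_width: 0.0222
grasp_force: 59.3
(np.float64(478.9587936902892), np.float64(-255.8992031080572)) [ 0.47741191 -0.25588071  0.08607959]
```

View pics/p6.png

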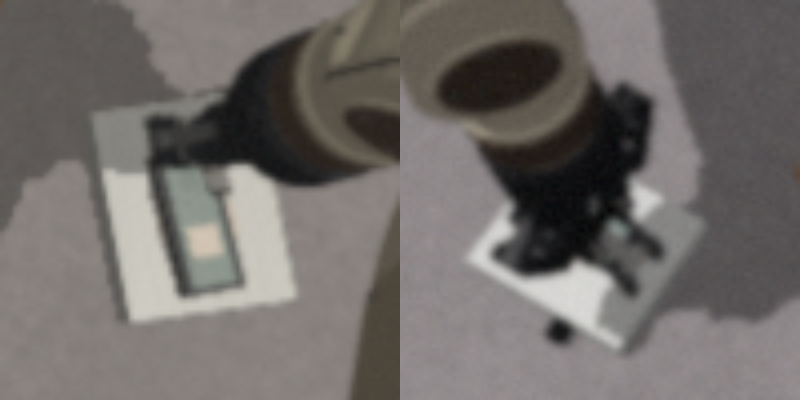

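The bar stays in the grip and the finger tip is lifting at (215,180), with the carrier still in place. I'll continue the arc.

```bash
python3 -m pendant '[-0.008,-0.002,-0.003,0,0,0,0,-0.017,-0.004,-0.005,0,0,0,0,-0.026,-0.004,-0.005,0,0,0,0,-0.035,-0.004,-0.005,0,0,0,0,-0.044,-0.004,-0.004,0,0,0,0,-0.052,-0.004,-0.003,0,0,0,0,-0.06,-0.004,0,0,0,0,0,-0.068,-0.004,0.003,0,0,0,0,-0.076,-0.004,0.008,0,0,0,0,-0.083,-0.004,0.013,0,0,0,0]'; python3 -m pendant '[-0.004,0,0.003,0,0,0,0,-0.008,0,0.006,0,0,0,0,-0.008,0,0.006,0,0,0,0,-0.008,0,0.006,0,0,0,0.5,-0.008,0,0.006,0,0,0,0.5,-0.008,0,0.006,0,0,0,0.6,-0.008,0,0.006,0,0,0,0.6,-0.008,0,-0.06,0,0,0,0.6,-0.008,0,-0.12,0,0,0,0.6,-0.008,0,-0.2,0,0,0,0.6]'; python3 -c "
from go import *
go(437.4,-257.5,90,101)"
```

```text
clock: 4.67
eef_pos: [0.5217, -0.2491, 0.0825]
tool_rot: [-0.079, 0.997, -0.003, 0.003]
ft_force: [-1.4, -1.4, 10.6]
grip_width: 0.0207
grasp_force: 58.1
clock: 5.5
eef_pos: [0.5216, -0.2455, 0.1771]
tool_rot: [-0.079, 0.997, 0.002, -0.003]
ft_force: [1.0, -1.4, 0.8]
grip_width: 0.0514
grasp_force: 0.0
row [0.1691 0.0023 0.1752] [ 0.0012 -0.0017 -0.0107] dist mm 122 turn 2 q6 -0.60 clock 5.5
```

```bash
python3 -m pendant '[0.08,0.002,0.01,0,0,-0.01,0.7,0.169,0.002,0.03,0,0,-0.01,0.7,0.169,0.002,0.09,0,0,-0.01,0.7,0.169,0.002,0.09,0,0,-0.01,0.7,0.169,0.002,0.09,0,0,-0.01,0.7,0.169,0.002,0.09,0,0,-0.01,0.7,0.169,0.002,0.09,0,0,-0.01,0.7,0.169,0.002,0.09,0,0,-0.01,0.7,0.169,0.002,0.09,0,0,-0.01,0.7,0.169,0.002,0.09,0,0,-0.01,0.7]';  python3 - <<'E'
from go import *
c=snap('top');s=snap('scene')
go(437.4,-257.5,50,101)
o=np.hstack([cv2.resize(c['pixels'][190:280,430:520],(400,400)),cv2.resize(s['pixels'][250:350,150:250],(400,400))])
cv2.imwrite('pics/p7.png',o[:,:,::-1])
E
```

```text
clock: 6.33
eef_pos: [0.4407, -0.2589, 0.1342]
tool_rot: [-0.095, 0.995, -0.0, 0.0]
ft_force: [0.0, -0.6, -0.3]
grip_width: 0.0599
grasp_force: 0.0
row [0.0052 0.0037 0.168 ] [-0.0001  0.0001 -0.0006] dist mm 84 turn 0 q6 -0.72 clock 6.43
```

View pics/p7.png

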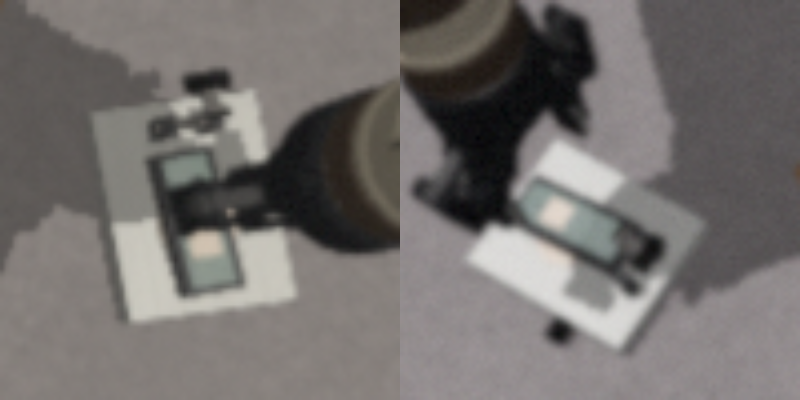

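The finger is open, with its bar beyond the posts at (205,80), and the carrier lies free under the gripper. I'll descend on it.

```bash
python3 -m pendant '[0.005,0.004,0.05,0,0,0,0.7,0.005,0.004,0.1,0,0,0,0.7,0.005,0.004,0.13,0,0,0,0.7,0.005,0.004,0.15,0,0,0,0.7,0.005,0.004,0.16,0,0,0,0.7,0.005,0.004,0.168,0,0,0,0.7,0.005,0.004,0.17,0,0,0,0.7,0.005,0.004,0.172,0,0,0,0.7,0.005,0.004,0.172,0,0,0,0.7,0.005,0.004,0.172,0,0,0,0.7]';  python3 -c "
from go import *
go(437.4,-257.5,46,101)"
```

```text
clock: 7.27
eef_pos: [0.4376, -0.2577, 0.0486]
tool_rot: [-0.095, 0.996, -0.0, 0.001]
ft_force: [-0.0, 0.0, 0.2]
grip_width: 0.0598
grasp_force: 0.0
row [0.0004 0.0004 0.0051] [-0.0003  0.0004 -0.0007] dist mm 3 turn 0 q6 -0.72 clock 7.27
```

```bash
python3 -m pendant '[0,0,0.004,0,0,0,0.7,0,0,0.004,0,0,0,0.7,0,0,0.004,0,0,0,0,0,0,0.004,0,0,0,0,0,0,0.004,0,0,0,0,0,0,0.004,0,0,0,0,0,0,0.004,0,0,0,0,0,0,0.004,0,0,0,0,0,0,0.004,0,0,0,0,0,0,0.004,0,0,0,0]'; python3 -m pendant '[0,0,-0.01,0,0,0,0,0,0,-0.03,0,0,0,0,0,0,-0.06,0,0,0,0,0,0,-0.1,0,0,0,0,0,0,-0.15,0,0,0,0,0,0,-0.2,0,0,0,0,0,0,-0.22,0,0,0,0,0,0,-0.22,0,0,0,0,0,0,-0.22,0,0,0,0,0,0,-0.22,0,0,0,0]'
python3 - <<'E'
from go import *
go(581,-105,100,70.2)
c=snap('top');s=snap('scene')
o=np.hstack([cv2.resize(c['pixels'][190:280,430:520],(400,400)),cv2.resize(s['pixels'][230:350,130:250],(400,400))])
cv2.imwrite('pics/p8.png',o[:,:,::-1])
E
```

```text
clock: 8.1
eef_pos: [0.4373, -0.2575, 0.0463]
tool_rot: [-0.095, 0.996, -0.0, 0.0]
ft_force: [-0.7, 0.9, 4.6]
grip_width: 0.0345
grasp_force: 60.6
clock: 8.93
eef_pos: [0.4361, -0.2568, 0.1543]
tool_rot: [-0.095, 0.996, 0.001, -0.001]
ft_force: [-0.6, 0.4, -2.5]
grip_width: 0.0341
grasp_force: 60.0
row [-0.3421  0.2433  0.1084] [ 0.0004 -0.0008  0.1703] dist mm 217 turn -31 q6 -0.72 clock 8.93
```

View pics/p8.png

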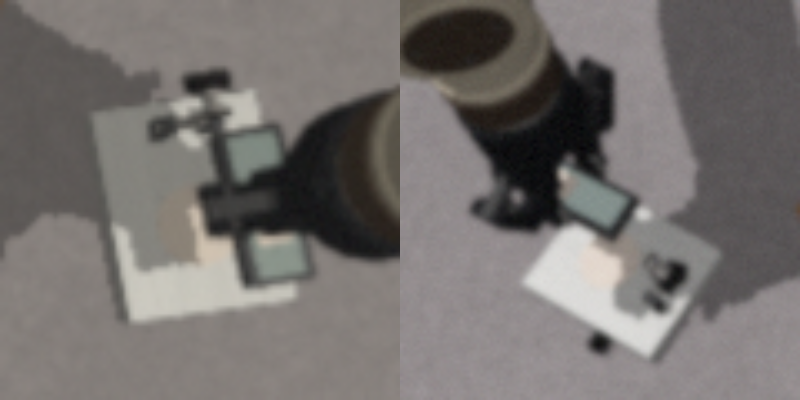

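The carrier is held level at about (270,205), and the window is now visible on the stage. Next it goes to the mat.

```bash
python3 -m pendant '[-0.02,0.014,0,0,0,0.01,0,-0.07,0.05,0,0,0,0.035,0,-0.13,0.09,0,0,0,0.065,0,-0.19,0.135,0,0,0,0.095,0,-0.25,0.178,0,0,0,0.125,0,-0.3,0.213,0.02,0,0,0.15,0,-0.33,0.235,0.05,0,0,0.165,0,-0.342,0.243,0.09,0,0,0.17,0,-0.342,0.243,0.12,0,0,0.17,0,-0.342,0.243,0.14,0,0,0.17,0]'; python3 -c "
from go import *
go(581,-105,33,70.2)"
```

```text
clock: 9.87
eef_pos: [0.5804, -0.1046, 0.0821]
tool_rot: [0.171, 0.985, -0.0, -0.003]
ft_force: [-1.6, -0.2, -0.8]
grip_width: 0.0339
grasp_force: 60.0
row [-0.0019 -0.0003  0.0982] [-0.0003 -0.0018  0.0008] dist mm 49 turn -0 q6 0.16 clock 9.87
```

```bash
python3 -m pendant '[0,0,0.01,0,0,0,0,0,0,0.03,0,0,0,0,0,0,0.05,0,0,0,0,0,0,0.07,0,0,0,0,0,0,0.085,0,0,0,0,0,0,0.092,0,0,0,0,0,0,0.096,0,0,0,0,0,0,0.098,0,0,0,0,0,0,0.098,0,0,0,0,0,0,0.098,0,0,0,0]'; python3 -m pendant '[0,0,0.001,0,0,0,0,0,0,0.001,0,0,0,0.2,0,0,0,0,0,0,0.5,0,0,0,0,0,0,0.7,0,0,0,0,0,0,0.7,0,0,0,0,0,0,0.7,0,0,-0.03,0,0,0,0.7,0,0,-0.08,0,0,0,0.7,0,0,-0.15,0,0,0,0.7,0,0,-0.22,0,0,0,0.7]'
python3 - <<'E'
from go import *
go(427,65,110,102)
o=bot.get_obs()
E
```

```text
clock: 10.7
eef_pos: [0.5825, -0.1059, 0.0373]
tool_rot: [0.171, 0.985, -0.0, 0.001]
ft_force: [-0.3, 0.7, -1.2]
grip_width: 0.0344
grasp_force: 60.0
clock: 11.53
eef_pos: [0.5811, -0.1056, 0.147]
tool_rot: [0.171, 0.985, 0.0, -0.001]
ft_force: [1.0, -0.4, -0.1]
grip_width: 0.0596
grasp_force: 0.0
row [0.4051 0.2172 0.0751] [ 1.000e-04 -9.000e-04 -1.763e-01] dist mm 233 turn 32 q6 0.16 clock 11.53
```

```bash
python3 -m pendant '[0.08,0.04,0,0,0,-0.035,0.7,0.16,0.085,0,0,0,-0.07,0.7,0.24,0.13,0,0,0,-0.105,0.7,0.32,0.17,0,0,0,-0.14,0.7,0.38,0.205,0,0,0,-0.17,0.7,0.405,0.217,0,0,0,-0.176,0.7,0.405,0.217,0.06,0,0,-0.176,0.7,0.405,0.217,0.06,0,0,-0.176,0.7,0.405,0.217,0.06,0,0,-0.176,0.7,0.405,0.217,0.06,0,0,-0.176,0.7]';  python3 - <<'E'
from go import *; from m import *
for n in('top','scene'):
    c=snap(n,n+'9.png'); hsv=cv2.cvtColor(c['pixels'],cv2.COLOR_RGB2HSV); H,S,V=hsv[...,0],hsv[...,1],hsv[...,2]
    br=((V>165)&(S<60)).astype(np.uint8);tan=((S>90)&(V>70)&(H<25)).astype(np.uint8)
    print(n,'stage',rect(c,blob(br,R[n]['stage']),.018))
    # window: pinkish brighter than stage
    x0,y0,x1,y1=R[n]['stage'];im=c['pixels'].astype(int); pk=((im[...,0]-im[...,2]>12)&(V>150)).astype(np.uint8)
    b=blob(pk,R[n]['stage']); print('window',rect(c,b,.018),cv2.contourArea(b))
    print('puck',rect(c,blob(tan,R[n]['puck']),.022))
    p=c['pixels']; 
    if n=='top': o=p[150:280,370:530]
    else: q=p[240:350,140:310]
cv2.imwrite('pics/p9.png',np.hstack([cv2.resize(o,(400,325)),cv2.resize(q,(400,325))])[:,:,::-1])
go(427,65,60,102)
E
```

```text
clock: 12.37
eef_pos: [0.4288, 0.0644, 0.1175]
tool_rot: [-0.104, 0.995, -0.0, 0.0]
ft_force: [0.4, 0.1, 0.6]
grip_width: 0.0602
grasp_force: 0.0
top stage [ 449.4 -260.   123.5   97.1    9.1]
window [ 437.9 -263.2   51.4   51.3   25.3] 293.0
puck [411.4  74.3  18.2   7.4  46.1]
scene stage [ 447.  -261.2  127.   101.6    8.9]
window [ 435.5 -263.8   46.2   45.1  175.2] 210.5
puck [426.1  63.4  44.9  39.9 170.1]
row [0.0047 0.0024 0.1155] [-0.0001  0.0006 -0.0007] dist mm 58 turn 0 q6 -0.06 clock 12.47
```

View pics/p9.png

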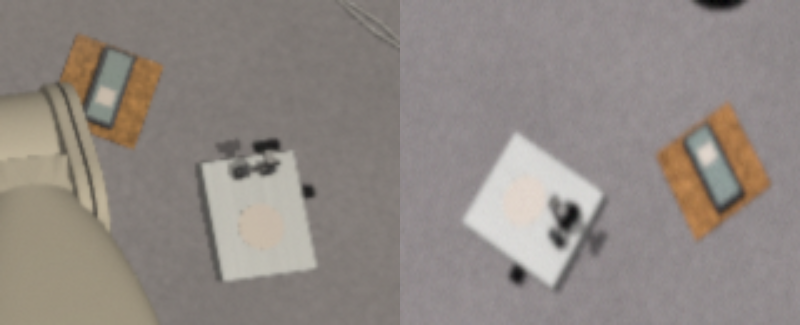

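The carrier lies on the mat (100,85). The finger stands open at (265,147), and the stage is clear with its window at (262,228). Now the puck.

```bash
python3 -m pendant '[0.003,0.002,0.04,0,0,0,0.7,0.003,0.002,0.08,0,0,0,0.7,0.003,0.002,0.11,0,0,0,0.7,0.003,0.002,0.135,0,0,0,0.7,0.003,0.002,0.15,0,0,0,0.7,0.003,0.002,0.158,0,0,0,0.7,0.003,0.002,0.162,0,0,0,0.7,0.003,0.002,0.162,0,0,0,0.7,0.003,0.002,0.162,0,0,0,0.7,0.003,0.002,0.162,0,0,0,0.7]'; python3 -m pendant '[0,0,0,0,0,0,0,0,0,0,0,0,0,0,0,0,0,0,0,0,0,0,0,0,0,0,0,0,0,0,0,0,0,0,0,0,0,0,0,0,0,0,0,0,0,0,0,0,0,0,0,-0.02,0,0,0,0,0,0,-0.06,0,0,0,0,0,0,-0.11,0,0,0,0]'; python3 -c "
from go import *
go(436.6,-263.2,60,99.1)"
```

```text
clock: 13.3
eef_pos: [0.4272, 0.0655, 0.0365]
tool_rot: [-0.104, 0.995, 0.0, 0.001]
ft_force: [-0.2, -0.5, -0.2]
grip_width: 0.06
grasp_force: 0.0
clock: 14.13
eef_pos: [0.4248, 0.0652, 0.0903]
tool_rot: [-0.104, 0.995, -0.0, -0.002]
ft_force: [-0.6, -0.9, -1.2]
grip_width: 0.037
grasp_force: 60.1
row [ 0.1126 -0.6474  0.0609] [ 0.     -0.0013  0.0158] dist mm 330 turn -3 q6 -0.06 clock 14.13
```

```bash
python3 -m pendant '[0.005,-0.03,-0.03,0,0,0,0,0.018,-0.1,-0.06,0,0,0.003,0,0.03,-0.175,-0.08,0,0,0.005,0,0.043,-0.25,-0.08,0,0,0.007,0,0.056,-0.325,-0.08,0,0,0.009,0,0.07,-0.4,-0.08,0,0,0.011,0,0.083,-0.475,-0.08,0,0,0.013,0,0.095,-0.55,-0.08,0,0,0.015,0,0.107,-0.615,-0.08,0,0,0.016,0,0.1126,-0.647,-0.08,0,0,0.016,0]'
python3 - <<'E'
from go import *; from m import *
go(436.6,-263.2,60,99.1); print(bot.get_obs()['grip_width'])
c=snap('scene');t=snap('top')
cv2.imwrite('pics/p10.png',np.hstack([cv2.resize(t['pixels'][190:280,430:520],(400,400)),cv2.resize(c['pixels'][230:350,130:250],(400,400))])[:,:,::-1])
E
```

```text
clock: 14.97
eef_pos: [0.4383, -0.2667, 0.1311]
tool_rot: [-0.077, 0.997, -0.001, 0.001]
ft_force: [0.5, 0.5, -1.1]
grip_width: 0.0373
grasp_force: 60.3
row [0.0025 0.0078 0.1422] [-0.0007  0.0003 -0.0014] dist mm 71 turn 0 q6 -0.70 clock 14.97
0.037300610387673454
```

View pics/p10.png

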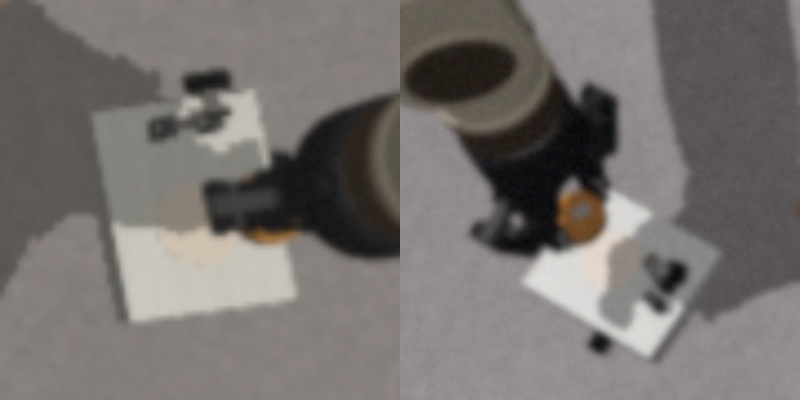

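The puck is held flat at (270,215) in the top half and (580,212) in the scene half, and the stage is clear. I'll lower it.

```bash
python3 -m pendant '[0.002,0.007,0.02,0,0,0,0,0.002,0.007,0.06,0,0,0,0,0.002,0.007,0.1,0,0,0,0,0.002,0.007,0.13,0,0,0,0,0.002,0.007,0.15,0,0,0,0,0.002,0.007,0.16,0,0,0,0,0.002,0.007,0.162,0,0,0,0,0.002,0.007,0.162,0,0,0,0,0.002,0.007,0.162,0,0,0,0,0.002,0.007,0.162,0,0,0,0]'; python3 -c "
from go import *
go(436.6,-263.2,46.5,99.1)"
```

```text
clock: 15.9
eef_pos: [0.4375, -0.2598, 0.0508]
tool_rot: [-0.079, 0.997, -0.001, 0.001]
ft_force: [0.7, -0.7, 0.6]
grip_width: 0.0371
grasp_force: 60.3
row [ 0.0029 -0.0064  0.0086] [-0.0004  0.0005 -0.0002] dist mm 6 turn 0 q6 -0.69 clock 15.9
```

```bash
python3 -m pendant '[0.002,-0.006,0,0,0,0,0,0.002,-0.006,0.003,0,0,0,0,0.002,-0.006,0.006,0,0,0,0,0.002,-0.006,0.008,0,0,0,0,0.002,-0.006,0.008,0,0,0,0,0.002,-0.006,0.008,0,0,0,0,0.002,-0.006,0.008,0,0,0,0,0.002,-0.006,0.008,0,0,0,0,0.002,-0.006,0.008,0,0,0,0,0.002,-0.006,0.008,0,0,0,0]'; python3 -c "
from go import *
go(436.6,-263.2,46.5,99.1)"
```

```text
clock: 16.73
eef_pos: [0.4365, -0.263, 0.0468]
tool_rot: [-0.079, 0.997, -0.0, 0.0]
ft_force: [-1.2, 0.8, 6.7]
grip_width: 0.0369
grasp_force: 61.2
row [-0.0002 -0.0005  0.0006] [-0.0003  0.0002 -0.0003] dist mm 0 turn 0 q6 -0.70 clock 16.73
```

```bash
python3 -m pendant '[0,0,0,0,0,0,0.3,0,0,0,0,0,0,0.6,0,0,0,0,0,0,0.6,0,0,0,0,0,0,0.6,0,0,-0.03,0,0,0,0.6,0,0,-0.08,0,0,0,0.6,0,0,-0.15,0,0,0,0.6,0,0,-0.22,0,0,0,0.6,0,0,-0.22,0,0,0,0.6,0,0,-0.22,0,0,0,0.6]'
python3 - <<'E'
from go import *; from m import *
for n in('top','scene'):
    c=snap(n); hsv=cv2.cvtColor(c['pixels'],cv2.COLOR_RGB2HSV); H,S,V=hsv[...,0],hsv[...,1],hsv[...,2]
    tan=((S>90)&(V>70)&(H<25)).astype(np.uint8)
    print(n,rect(c,blob(tan,R[n]['stage']),.032))
    p=c['pixels']; 
    if n=='top': o=p[190:280,430:520]
    else: q=p[230:350,130:250]
cv2.imwrite('pics/p11.png',np.hstack([cv2.resize(i,(400,400)) for i in(o,q)])[:,:,::-1])
go(*st2w(91),130,99.1)
E
```

```text
clock: 17.57
eef_pos: [0.4379, -0.2635, 0.1581]
tool_rot: [-0.079, 0.997, -0.002, 0.002]
ft_force: [-0.0, -0.1, -0.1]
grip_width: 0.0514
grasp_force: 0.0
top [ 434.  -258.    37.5   31.2   40.4]
scene [ 438.9 -263.9   38.5   36.1   37.9]
row [-0.1835 -0.001   0.0499] [ 0.0003 -0.0003 -0.0002] dist mm 95 turn 0 q6 -0.70 clock 17.67
```

View pics/p11.png

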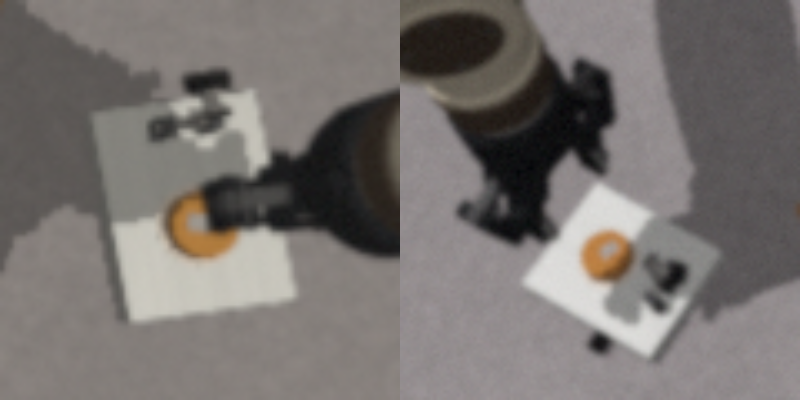

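The puck sits centred on the window at (203,225) in the top half and (605,253) in the scene half. Next I'll fetch the finger.

```bash
python3 -m pendant '[-0.05,0,0,0,0,0,0.6,-0.12,0,0,0,0,0,0.6,-0.18,-0.001,0.02,0,0,0,0.6,-0.184,-0.001,0.06,0,0,0,0.6,-0.184,-0.001,0.1,0,0,0,0.6,-0.184,-0.001,0.13,0,0,0,0.6,-0.184,-0.001,0.15,0,0,0,0.6,-0.184,-0.001,0.16,0,0,0,0.6,-0.184,-0.001,0.166,0,0,0,0.6,-0.184,-0.001,0.168,0,0,0,0.6]'; python3 -c "
from go import *
go(*st2w(91),71,99.1)"
```

```text
clock: 18.5
eef_pos: [0.5268, -0.2486, 0.0713]
tool_rot: [-0.079, 0.997, 0.0, -0.0]
ft_force: [0.4, -0.9, 0.2]
grip_width: 0.0516
grasp_force: 0.0
row [0.0009 0.0008 0.0006] [ 0.0002 -0.0002 -0.0003] dist mm 1 turn 0 q6 -0.60 clock 18.5
```

```bash
python3 -m pendant '[0,-0.003,-0.006,0,0,0,0.6,0,-0.003,-0.006,0,0,0,0.6,0,-0.003,-0.006,0,0,0,0,0,-0.003,-0.006,0,0,0,0,0,-0.003,-0.006,0,0,0,0,0,-0.003,-0.006,0,0,0,0,0,-0.003,-0.006,0,0,0,0,0,-0.003,-0.006,0,0,0,0,0,-0.003,-0.006,0,0,0,0,0,-0.003,-0.006,0,0,0,0]'; python3 -m pendant '[0.006,0,-0.006,0,0,0,0,0.013,0,-0.011,0,0,0,0,0.02,0,-0.017,0,0,0,0,0.028,0,-0.021,0,0,0,0,0.036,0,-0.025,0,0,0,0,0.044,0,-0.027,0,0,0,0,0.053,0,-0.029,0,0,0,0,0.061,0,-0.029,0,0,0,0,0.07,0,-0.029,0,0,0,0,0.079,0,-0.029,0,0,0,0]'
```

```text
clock: 19.33
eef_pos: [0.5283, -0.2483, 0.0757]
tool_rot: [-0.08, 0.997, 0.002, 0.001]
ft_force: [0.9, 5.1, 3.0]
grip_width: 0.0178
grasp_force: 58.3
clock: 20.17
eef_pos: [0.4884, -0.2568, 0.09]
tool_rot: [-0.079, 0.997, -0.001, 0.001]
ft_force: [-0.6, -1.0, 0.0]
grip_width: -0.0
grasp_force: 0.0
```

The bar slipped out of the grip, so I'll look before doing anything else.

```bash
python3 -m pendant '[0,0,-0.03,0,0,0,0,0,0,-0.06,0,0,0,0,0,0,-0.1,0,0,0,0,0,0,-0.1,0,0,0,0.6,0,0,-0.1,0,0,0,0.6,0,0,-0.1,0,0,0,0.6,0.1,0,-0.1,0,0,0,0.6,0.16,0,-0.1,0,0,0,0.6,0.16,0,-0.1,0,0,0,0.6,0.16,0,-0.1,0,0,0,0.6]'
python3 - <<'E'
from go import *; from m import *
t=snap('top');s=snap('scene')
o=t['pixels'][195:255,440:500]; q=s['pixels'][270:350,160:240]
cv2.imwrite('pics/p12.png',np.hstack([cv2.resize(i,(400,400),interpolation=cv2.INTER_CUBIC) for i in(o,q)])[:,:,::-1])
for th in(1.4,1.6,1.8,2.0):
    P=st2w(58-40*np.cos(th)+18*np.sin(th)); z=36+40*np.sin(th)+18*np.cos(th)
    w=np.array([*P,z])/1000; a=np.array(proj(t,w));b=np.array(proj(s,w)); print(th,np.round(P,1),round(z,1),np.round((a-[440,195])*400/60),np.round((b-[160,270])*5+[400,0]))
E
```

```text
clock: 21.0
eef_pos: [0.4066, -0.2683, 0.1378]
tool_rot: [-0.078, 0.997, 0.001, -0.002]
ft_force: [0.8, 0.6, -0.3]
grip_width: 0.0514
grasp_force: 0.0
1.4 [ 504.6 -251.8] 78.5 [248. 108.] [646. 206.]
1.6 [ 512.7 -250.5] 75.5 [241.  88.] [660. 216.]
1.8 [ 520.1 -249.3] 70.9 [233.  71.] [674. 226.]
2.0 [ 526.4 -248.3] 64.9 [224.  57.] [687. 236.]
```

View pics/p12.png

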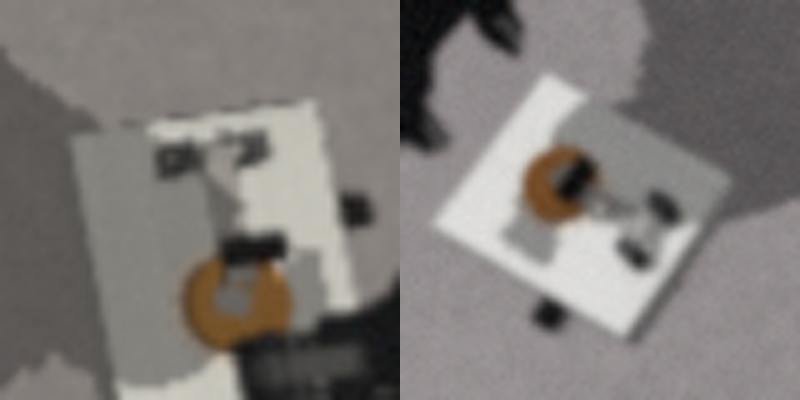

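The finger slipped past its tipping point and fell shut. It now rests on the puck, with the bar at (252,248) over the puck at (238,305). I'll check that the puck hasn't shifted.

```bash
python3 -m pendant '[0.05,0.08,-0.1,0,0,0,0.7,0.1,0.16,-0.16,0,0,0,0.7,0.1,0.24,-0.16,0,0,0,0.7,0.1,0.32,-0.16,0,0,0,0.7,0.1,0.4,-0.16,0,0,0,0.7,0.1,0.48,-0.16,0,0,0,0.7,0.1,0.5,-0.16,0,0,0,0.7,0.1,0.5,-0.16,0,0,0,0.7,0.1,0.5,-0.16,0,0,0,0.7,0.1,0.5,-0.16,0,0,0,0.7]'
python3 - <<'E'
from go import *; from m import *
for n in('top','scene'):
    c=snap(n); p=c['pixels'];hsv=cv2.cvtColor(p,cv2.COLOR_RGB2HSV); H,S,V=hsv[...,0],hsv[...,1],hsv[...,2]
    tan=((S>90)&(V>70)&(H<25)).astype(np.uint8)
    print(n,'puck',rect(c,blob(tan,R[n]['stage']),.032))
    dk=(V<60).astype(np.uint8); print('disc',rect(c,blob(dk,R[n]['disc']),.008))
    lo=(V<60).astype(np.uint8); print('cap',rect(c,blob(lo,R[n]['jar']),.056))
go(588,217,150,50.2)
E
```

```text
clock: 21.93
eef_pos: [0.3218, -0.0295, 0.2197]
tool_rot: [-0.08, 0.997, -0.0, 0.001]
ft_force: [0.5, -0.8, -0.4]
grip_width: 0.0597
grasp_force: 0.0
top puck [ 435.5 -261.3   39.1   33.5   91.4]
disc [443.1  71.2 105.4 103.1  91.3]
cap [584.7 219.   28.   26.6  72.6]
scene puck [ 435.4 -267.3   38.4   26.4  135.9]
disc [441.9  69.3 108.  105.6 177.7]
cap [590.2 212.6  35.4  23.6 125.1]
row [-0.6038  0.4056  0.1388] [-0.000e+00  1.000e-04  2.711e-01] dist mm 370 turn -49 q6 -0.25 clock 22.03
```

```bash
python3 -m pendant '[-0.05,0.035,0,0,0,0,0.8,-0.12,0.08,0,0,0,0,0.8,-0.19,0.13,0,0,0,0,0.8,-0.26,0.175,0,0,0,0,0.8,-0.33,0.22,0,0,0,0,0.8,-0.4,0.268,0,0,0,0,0.8,-0.47,0.315,0.03,0,0,0,0.8,-0.54,0.362,0.06,0,0,0,0.8,-0.604,0.406,0.1,0,0,0,0.8,-0.604,0.406,0.14,0,0,0,0.8]'; python3 -m pendant '[0,0,0,0,0,0,0.8,0,0,0,0,0,0,0.8,0,0,0,0,0,0,0.8,0,0,0,0,0,0,0.8,0,0,0,0,0,0,0.8,0,0,0,0,0,0,0.8,0,0,0,0,0,0,0.8,0,0,0,0,0,0,0.8,0,0,0,0,0,0,0.8,0,0,0,0,0,0,0.8]';python3 - <<'E'
from go import *; from m import *
go(588,217,38,99.1)
t=snap('top');s=snap('scene')
o=t['pixels'][150:220,250:320]; q=s['pixels'][180:250,310:380]
cv2.imwrite('pics/p13.png',np.hstack([cv2.resize(i,(400,400),interpolation=cv2.INTER_CUBIC) for i in(o,q)])[:,:,::-1])
E
```

```text
clock: 22.87
eef_pos: [0.5929, 0.2204, 0.1483]
tool_rot: [-0.078, 0.997, 0.001, 0.003]
ft_force: [-0.1, -0.1, -0.4]
grip_width: 0.0683
grasp_force: 0.0
clock: 23.7
eef_pos: [0.5869, 0.2182, 0.1496]
tool_rot: [-0.079, 0.997, 0.0, 0.0]
ft_force: [-0.1, 0.0, -0.6]
grip_width: 0.0684
grasp_force: 0.0
row [-0.0018 -0.0027  0.2232] [ 0.      0.0001 -0.0002] dist mm 112 turn 0 q6 0.20 clock 23.7
```

View pics/p13.png

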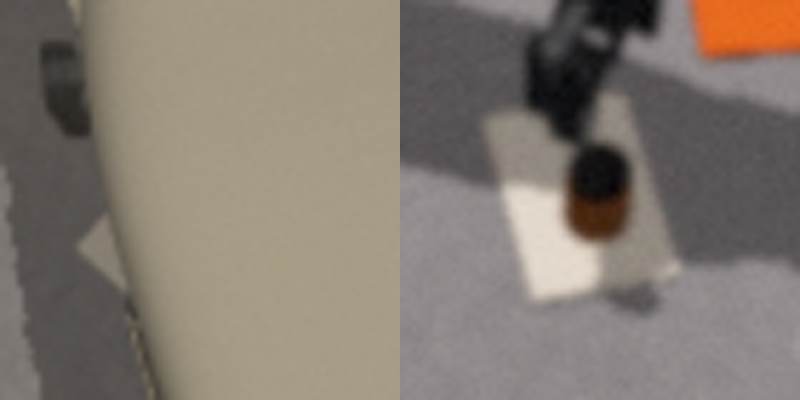

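The scene half shows the jar standing, cap top near (599,168) and base centre near (597,216). The fingers are behind it at z 150. The top view is blocked by the arm.

Run:
```python
from go import *
s=snap('scene')
print(onz(s,310+199/5.714,180+168/5.714,.056)*1000,onz(s,310+197/5.714,180+216/5.714,.008)*1000)
P=np.array([.587,.217,0])
for z in(.008,.056):
  pts=np.array([proj(s,P+[.018*np.cos(a),.018*np.sin(a),z]) for a in np.linspace(0,6.28,40)])
  q=(pts-[310,180])*5.714+[400,0]; print(z,np.round([q.min(0),q.max(0)]))
```

```text
[589.01085902 218.48840569  56.        ] [589.35994996 220.47188376   8.        ]
0.008 [[556. 190.]
 [623. 247.]]
0.056 [[559. 139.]
 [629. 197.]]
```

```bash
python3 -m pendant '[-0.001,0,0.02,0,0,0,0.8,-0.001,0,0.06,0,0,0,0.8,-0.001,0,0.1,0,0,0,0.8,-0.001,0,0.14,0,0,0,0.8,-0.001,0,0.18,0,0,0,0.8,-0.001,0,0.2,0,0,0,0.8,-0.001,0,0.215,0,0,0,0.8,-0.001,0,0.22,0,0,0,0.8,-0.001,0,0.223,0,0,0,0.8,-0.001,0,0.223,0,0,0,0.8]'; python3 -m pendant '[0,0,0,0,0,0,0.7,0,0,0,0,0,0,0.6,0,0,0,0,0,0,0.5,0,0,0,0,0,0,0.4,0,0,0,0,0,0,0.3,0,0,0,0,0,0,0.2,0,0,0,0,0,0,0.1,0,0,0,0,0,0,0,0,0,0,0,0,0,0,0,0,0,0,0,0,0]'
```

```text
clock: 24.68
eef_pos: [0.588, 0.2184, 0.0384]
tool_rot: [-0.079, 0.997, 0.0, 0.001]
ft_force: [-0.3, -0.4, 0.4]
grip_width: 0.0684
grasp_force: 0.0
clock: 25.52
eef_pos: [0.588, 0.2184, 0.0389]
tool_rot: [-0.079, 0.997, 0.0, 0.001]
ft_force: [-0.6, -0.5, 5.6]
grip_width: 0.0345
grasp_force: 59.6
```

```bash
python3 -m pendant '[0,0,-0.005,0,0,0,0,0,0,-0.02,0,0,0,0,0,0,-0.04,0,0,0,0,0,0,-0.065,0,0,0,0,0,0,-0.09,0,0,0,0,0,0,-0.11,0,0,0,0,0,0,-0.125,0,0,0,0,0,0,-0.13,0,0,0,0,0,0,-0.13,0,0,0,0,0,0,-0.13,0,0,0,0]'; python3 -c "
from go import *
go(443.2,70.8,100,99.1)"
```

```text
clock: 26.35
eef_pos: [0.5872, 0.2181, 0.1025]
tool_rot: [-0.079, 0.997, -0.0, -0.0]
ft_force: [0.4, 0.2, -0.8]
grip_width: 0.0343
grasp_force: 59.7
row [ 0.3308 -0.2456  0.0053] [-0.     -0.0001 -0.0002] dist mm 206 turn 0 q6 0.20 clock 26.35
```

```bash
python3 -m pendant '[0.01,-0.008,0,0,0,0,0,0.03,-0.022,0,0,0,0,0,0.07,-0.052,0,0,0,0,0,0.12,-0.089,0,0,0,0,0,0.17,-0.126,0,0,0,0,0,0.22,-0.163,0,0,0,0,0,0.265,-0.196,0,0,0,0,0,0.3,-0.223,0,0,0,0,0,0.322,-0.239,0,0,0,0,0,0.331,-0.246,0,0,0,0]'; python3 -m pendant '[0,0,0,0,0,0,0,0,0,0,0,0,0,0,0,0,0.01,0,0,0,0,0,0,0.03,0,0,0,0,0,0,0.05,0,0,0,0,0,0,0.07,0,0,0,0,0,0,0.09,0,0,0,0,0,0,0.105,0,0,0,0,0,0,0.113,0,0,0,0,0,0,0.115,0,0,0,0]'
python3 - <<'E'
from go import *
go(443.2,70.8,38.7,99.1)
s=snap('scene');t=snap('top')
o=t['pixels'][190:280,300:390]; q=s['pixels'][190:260,240:310]
cv2.imwrite('pics/p14.png',np.hstack([cv2.resize(i,(400,400),interpolation=cv2.INTER_CUBIC) for i in(o,q)])[:,:,::-1])
E
```

```text
clock: 27.18
eef_pos: [0.5866, 0.2179, 0.0437]
tool_rot: [-0.079, 0.997, -0.0, -0.001]
ft_force: [-0.7, -0.4, -1.5]
grip_width: 0.0349
grasp_force: 59.7
row [ 0.3295 -0.2454  0.011 ] [-0.0001 -0.0008 -0.0002] dist mm 206 turn 0 q6 0.20 clock 27.18schema error: expected a multiple of 7 numbers
```

The first call was refused, so the jar only came back down to 5 mm above the tile, still held. I'll raise it and travel again.

```bash
python3 -m pendant '[0,0,-0.01,0,0,0,0, 0,0,-0.03,0,0,0,0, 0,0,-0.06,0,0,0,0, 0,0,-0.09,0,0,0,0, 0,0,-0.11,0,0,0,0, 0.01,-0.008,-0.12,0,0,0,0, 0.03,-0.022,-0.125,0,0,0,0, 0.06,-0.045,-0.125,0,0,0,0, 0.09,-0.067,-0.125,0,0,0,0, 0.12,-0.09,-0.125,0,0,0,0]' && python3 -m pendant '[0.03,-0.023,0,0,0,0,0, 0.07,-0.052,0,0,0,0,0, 0.11,-0.082,0,0,0,0,0, 0.15,-0.111,0,0,0,0,0, 0.18,-0.134,0,0,0,0,0, 0.2,-0.148,0,0,0,0,0, 0.209,-0.155,0,0,0,0,0, 0.21,-0.155,0,0,0,0,0, 0.21,-0.155,0,0,0,0,0, 0.21,-0.155,0,0,0,0,0]' ; python3 -c "
from go import *
go(443.2,70.8,39,99.1)"
```

```text
clock: 28.12
eef_pos: [0.5343, 0.1636, 0.1081]
tool_rot: [-0.079, 0.997, -0.0, 0.0]
ft_force: [-0.3, -0.4, -0.7]
grip_width: 0.0344
grasp_force: 59.7
clock: 28.95
eef_pos: [0.4447, 0.0717, 0.1082]
tool_rot: [-0.079, 0.997, 0.0, 0.001]
ft_force: [0.6, 0.2, -0.5]
grip_width: 0.0346
grasp_force: 59.7
row [ 0.0034 -0.0013  0.1383] [ 0.0001  0.0005 -0.0001] dist mm 69 turn 0 q6 0.00 clock 28.95
```

```bash
python3 -m pendant '[0.002,-0.001,0.01,0,0,0,0, 0.002,-0.001,0.03,0,0,0,0, 0.002,-0.001,0.06,0,0,0,0, 0.002,-0.001,0.09,0,0,0,0, 0.002,-0.001,0.11,0,0,0,0, 0.002,-0.001,0.125,0,0,0,0, 0.002,-0.001,0.132,0,0,0,0, 0.002,-0.001,0.136,0,0,0,0, 0.002,-0.001,0.136,0,0,0,0, 0.002,-0.001,0.136,0,0,0,0]' ; python3 -c "
from go import *
go(443.2,70.8,38.7,99.1)"
```

```text
clock: 29.78
eef_pos: [0.4433, 0.0708, 0.0401]
tool_rot: [-0.079, 0.997, 0.0, 0.0]
ft_force: [-0.6, 0.4, -0.7]
grip_width: 0.0346
grasp_force: 59.7
row [0.0003 0.0001 0.0029] [ 0.      0.0003 -0.0002] dist mm 1 turn 0 q6 0.00 clock 29.78
```

Lower the last millimetres, open slowly and retreat.

```bash
python3 -m pendant '[0,0,0.001,0,0,0,0, 0,0,0.002,0,0,0,0, 0,0,0.003,0,0,0,0, 0,0,0.003,0,0,0,0, 0,0,0.003,0,0,0,0, 0,0,0.003,0,0,0,0.45, 0,0,0.003,0,0,0,0.5, 0,0,0.003,0,0,0,0.6, 0,0,0.003,0,0,0,0.7, 0,0,0.003,0,0,0,0.8]' ; python3 -m pendant '[0,0,0,0,0,0,0.8, 0,0,-0.02,0,0,0,0.8, 0,0,-0.06,0,0,0,0.8, 0,0,-0.12,0,0,0,0.8, 0,0,-0.18,0,0,0,0.8, 0,0,-0.24,0,0,0,0.8, 0,0,-0.28,0,0,0,0.8, 0,0,-0.28,0,0,0,0.8, 0,0,-0.28,0,0,0,0.8, 0,0,-0.28,0,0,0,0.8]'
python3 - <<'E'
from go import *
go(581,-105.4,100,70.2)
s=snap('scene');t=snap('top')
o=t['pixels'][190:280,300:390]; q=s['pixels'][190:260,240:310]
cv2.imwrite('pics/p14.png',np.hstack([cv2.resize(i,(400,400),interpolation=cv2.INTER_CUBIC) for i in(o,q)])[:,:,::-1])
for z in(.008,.056):
  print(z,(np.array(proj(s,[.4432,.0708,z]))-[240,190])*5.714+[400,0])
E
```

```text
clock: 30.62
eef_pos: [0.4428, 0.0706, 0.0382]
tool_rot: [-0.079, 0.997, 0.0, -0.0]
ft_force: [-0.4, -0.5, -0.6]
grip_width: 0.0681
grasp_force: 0.0
clock: 31.45
eef_pos: [0.4423, 0.0705, 0.1776]
tool_rot: [-0.079, 0.997, -0.0, -0.001]
ft_force: [0.1, -0.3, -0.4]
grip_width: 0.0684
grasp_force: 0.0
row [-0.2188 -0.3911  0.1549] [-1.000e-04 -4.000e-04  1.603e-01] dist mm 237 turn -29 q6 -0.00 clock 31.45
0.008 [605.19616363 207.11685477]
0.056 [597.90757801 157.72119027]
```

View pics/p14.png

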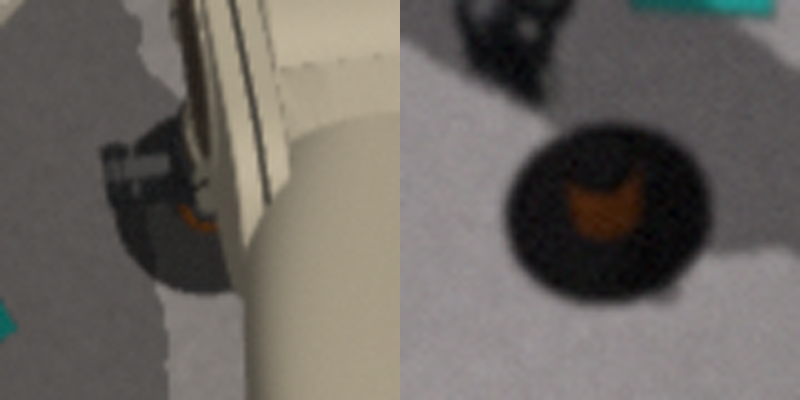

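The jar stands upright near the disc's middle: body at x≈604 and base at y≈205, with the disc centred at x≈609. Now I'll fetch the carrier from the mat.

```bash
python3 -m pendant '[-0.02,-0.035,0,0,0,0.015,0.7, -0.06,-0.105,0,0,0,0.045,0.7, -0.1,-0.175,0,0,0,0.075,0.7, -0.135,-0.24,0,0,0,0.1,0.7, -0.17,-0.3,0,0,0,0.125,0.7, -0.2,-0.355,0,0,0,0.15,0.7, -0.218,-0.39,0.03,0,0,0.16,0.7, -0.218,-0.39,0.09,0,0,0.16,0.7, -0.218,-0.39,0.14,0,0,0.16,0.7, -0.218,-0.39,0.15,0,0,0.16,0.7]' ; python3 -m pendant '[0,0,0,0,0,0,0.7, 0,0,0,0,0,0,0.7, 0,0,0.02,0,0,0,0.7, 0,0,0.04,0,0,0,0.7, 0,0,0.05,0,0,0,0.7, 0,0,0.06,0,0,0,0.7, 0,0,0.06,0,0,0,0.7, 0,0,0.06,0,0,0,0.7, 0,0,0.06,0,0,0,0.7, 0,0,0.06,0,0,0,0.7]' ;  python3 -c "
from go import *
go(581.2,-105.6,33,70.3)"
```

```text
clock: 32.38
eef_pos: [0.577, -0.1047, 0.0967]
tool_rot: [0.172, 0.985, 0.0, -0.006]
ft_force: [-0.4, 0.1, -1.3]
grip_width: 0.0598
grasp_force: 0.0
clock: 33.22
eef_pos: [0.5816, -0.1048, 0.0738]
tool_rot: [0.171, 0.985, -0.0, 0.0]
ft_force: [-0.0, -0.5, 0.1]
grip_width: 0.0598
grasp_force: 0.0
row [ 0.0003 -0.0017  0.0815] [ 0.      0.0003 -0.0002] dist mm 41 turn 0 q6 0.17 clock 33.22
```

```bash
python3 -m pendant '[0,-0.002,0.02,0,0,0,0.7, 0,-0.002,0.04,0,0,0,0.7, 0,-0.002,0.06,0,0,0,0.7, 0,-0.002,0.075,0,0,0,0.7, 0,-0.002,0.081,0,0,0,0.7, 0,-0.002,0.082,0,0,0,0.7, 0,-0.002,0.082,0,0,0,0.7, 0,-0.002,0.082,0,0,0,0.7, 0,-0.002,0.082,0,0,0,0.4, 0,-0.002,0.082,0,0,0,0.2]' ; python3 -m pendant '[0,0,0,0,0,0,0, 0,0,0,0,0,0,0, 0,0,0,0,0,0,0, 0,0,0,0,0,0,0, 0,0,-0.01,0,0,0,0, 0,0,-0.04,0,0,0,0, 0,0,-0.09,0,0,0,0, 0,0,-0.15,0,0,0,0, 0,0,-0.2,0,0,0,0, 0,0,-0.22,0,0,0,0]' ;  python3 -c "
from go import *
go(571.2,227.2,90,50.1)"
```

```text
clock: 34.05
eef_pos: [0.5813, -0.1058, 0.0329]
tool_rot: [0.171, 0.985, 0.0, 0.001]
ft_force: [-0.2, -0.3, 0.5]
grip_width: 0.0366
grasp_force: 0.5
clock: 34.88
eef_pos: [0.5825, -0.1061, 0.1459]
tool_rot: [0.171, 0.985, -0.0, 0.003]
ft_force: [1.5, -0.1, 0.3]
grip_width: 0.0344
grasp_force: 60.4
row [0.247  0.6196 0.1111] [0.0005 0.0016 0.112 ] dist mm 338 turn -20 q6 0.16 clock 34.88
```

```bash
python3 -m pendant '[0.006,0.015,0,0,0,0.003,0, 0.02,0.05,0,0,0,0.01,0, 0.04,0.1,0,0,0,0.018,0, 0.067,0.167,0,0,0,0.03,0, 0.094,0.235,0,0,0,0.042,0, 0.12,0.3,0,0,0,0.055,0, 0.147,0.368,0,0,0,0.067,0, 0.174,0.436,0,0,0,0.079,0, 0.2,0.502,0,0,0,0.091,0, 0.223,0.56,0,0,0,0.101,0]' ; python3 -m pendant '[0.015,0.04,0,0,0,0.008,0, 0.022,0.055,0,0,0,0.011,0, 0.024,0.06,0.02,0,0,0.011,0, 0.024,0.06,0.06,0,0,0.011,0, 0.024,0.06,0.1,0,0,0.011,0, 0.024,0.06,0.13,0,0,0.011,0, 0.024,0.06,0.14,0,0,0.011,0, 0.024,0.06,0.14,0,0,0.011,0, 0.024,0.06,0.14,0,0,0.011,0, 0.024,0.06,0.14,0,0,0.011,0]' ;  python3 - <<'E'
from go import *
go(571.2,227.2,38,50.1)
E
```

```text
clock: 35.72
eef_pos: [0.5683, 0.1979, 0.1395]
tool_rot: [0.325, 0.946, -0.001, -0.002]
ft_force: [0.8, -0.7, -1.6]
grip_width: 0.0341
grasp_force: 60.4
clock: 36.55
eef_pos: [0.5802, 0.2261, 0.0731]
tool_rot: [0.342, 0.94, 0.0, 0.001]
ft_force: [-0.4, 0.0, -0.8]
grip_width: 0.0343
grasp_force: 60.3
row [ 0.0152 -0.01    0.0702] [ 0.0004  0.0002 -0.0003] dist mm 36 turn 0 q6 1.07 clock 36.55
```

```bash
python3 -m pendant '[0.005,-0.003,0.005,0,0,0,0, 0.01,-0.007,0.015,0,0,0,0, 0.015,-0.01,0.03,0,0,0,0, 0.015,-0.01,0.045,0,0,0,0, 0.015,-0.01,0.056,0,0,0,0, 0.015,-0.01,0.062,0,0,0,0, 0.015,-0.01,0.066,0,0,0,0, 0.015,-0.01,0.066,0,0,0,0, 0.015,-0.01,0.066,0,0,0,0, 0.015,-0.01,0.066,0,0,0,0]' ;  python3 - <<'E'
from go import *
go(571.2,227.2,36.7,50.1)
E
```

```text
clock: 37.38
eef_pos: [0.5709, 0.2276, 0.0396]
tool_rot: [0.341, 0.94, 0.0, 0.0]
ft_force: [-0.8, 0.4, -1.2]
grip_width: 0.0345
grasp_force: 60.3
row [-0.001  -0.0002  0.0058] [ 0.0002  0.0001 -0.    ] dist mm 3 turn 0 q6 1.08 clock 37.38
```

Set it down, release, rise and move back out of view.

```bash
python3 -m pendant '[0,0,0.003,0,0,0,0, 0,0,0.005,0,0,0,0, 0,0,0.006,0,0,0,0, 0,0,0.006,0,0,0,0, 0,0,0.006,0,0,0,0, 0,0,0.006,0,0,0,0.45, 0,0,0.006,0,0,0,0.55, 0,0,0.006,0,0,0,0.65, 0,0,0.006,0,0,0,0.7, 0,0,0.006,0,0,0,0.7]' ; python3 -m pendant '[0,0,-0.02,0,0,0,0.7, 0,0,-0.07,0,0,0,0.7, 0,0,-0.15,0,0,0,0.7, 0,0,-0.23,0,0,0,0.7, 0,0,-0.31,0,0,0,0.7, 0.08,0.08,-0.38,0,0,0,0.7, 0.16,0.16,-0.4,0,0,0,0.7, 0.22,0.22,-0.4,0,0,0,0.7, 0.28,0.28,-0.4,0,0,0,0.7, 0.32,0.32,-0.4,0,0,0,0.7]'; python3 -c "
from go import *
go(190,460,250)"
```

```text
clock: 38.22
eef_pos: [0.5704, 0.2274, 0.036]
tool_rot: [0.341, 0.94, -0.0, -0.0]
ft_force: [-0.1, -0.2, -0.4]
grip_width: 0.0594
grasp_force: 0.0
clock: 39.05
eef_pos: [0.5527, 0.4282, 0.2378]
tool_rot: [0.342, 0.94, 0.001, 0.001]
ft_force: [1.2, 0.6, 0.2]
grip_width: 0.0599
grasp_force: 0.0
row [ 0.5969 -0.4169 -0.0261] [ 0.001   0.0002 -0.    ] dist mm 364 turn 0 q6 1.36 clock 39.05
```

```bash
python3 -m pendant '[0.06,-0.04,0,0,0,0,0.7, 0.12,-0.08,0,0,0,0,0.7, 0.18,-0.125,0,0,0,0,0.7, 0.24,-0.168,0,0,0,0,0.7, 0.3,-0.21,0,0,0,0,0.7, 0.36,-0.25,0,0,0,0,0.7, 0.42,-0.29,0,0,0,0,0.7, 0.48,-0.335,0,0,0,0,0.7, 0.54,-0.377,0,0,0,0,0.7, 0.59,-0.41,0,0,0,0,0.7]'
python3 - <<'E'
from go import *; from m import *
for n in('top','scene'):
    c=snap(n); p=c['pixels'];hsv=cv2.cvtColor(p,cv2.COLOR_RGB2HSV); H,S,V=hsv[...,0],hsv[...,1],hsv[...,2]
    br=((V>165)&(S<60)).astype(np.uint8); tan=((S>90)&(V>60)&(H<25)).astype(np.uint8); dk=(V<60).astype(np.uint8)
    tb=blob(br,R[n]['tile']); print(n,'tile',rect(c,tb,.008))
    m=np.zeros(V.shape,np.uint8); cv2.drawContours(m,[cv2.convexHull(tb)],-1,1,-1); m=cv2.erode(m,np.ones((5,5),np.uint8))
    tone=np.median(p[(br>0)&(m>0)],0); diff=(np.abs(p.astype(int)-tone).max(2)>45).astype(np.uint8)*m
    print('carrier',rect(c,blob(diff,R[n]['tile']),.022))
    print('disc',rect(c,blob(dk,R[n]['disc']),.008)); jb=blob(tan,R[n]['disc']); print('jar amber px',cv2.boundingRect(jb))
    for z in (.008,.044): print('  jar pred',np.round(proj(c,[.4432,.0708,z]),1))
    print('puck',rect(c,blob(tan,R[n]['stage']),.032))
    print('bar pred px',np.round(proj(c,np.array([*st2w(18),56])/1000),1),'dark px',np.round(p[tuple(np.round(proj(c,np.array([*st2w(18),56])/1000)).astype(int)[::-1])]))
E
```

```text
clock: 39.88
eef_pos: [0.1925, 0.4581, 0.2362]
tool_rot: [0.341, 0.94, 0.0, -0.0]
ft_force: [-0.8, 1.2, -0.1]
grip_width: 0.06
grasp_force: 0.0
top tile [572.1 227.2 118.2  78.7 139.7]
carrier [571.2 226.1  85.5  39.  140.5]
disc [443.1  72.3 103.2 103.1   1.1]
jar amber px (340, 235, 10, 7)
  jar pred [346.1 235.3]
  jar pred [347.1 234. ]
puck [ 435.5 -261.3   39.1   33.5   91.4]
bar pred px [478.  232.3] dark px [29 32 31]
scene tile [570.4 227.2 122.1  82.  140.4]
carrier [574.4 222.5  92.6  39.7 140.6]
disc [444.2  69.7 106.1 102.5 129.2]
jar amber px (271, 225, 5, 5)
  jar pred [275.9 226.2]
  jar pred [275.  219.8]
puck [ 435.3 -267.1   38.    26.4  135.9]
bar pred px [194.9 305.3] dark px [22 21 21]
```

```bash
python3 -c "
from workcell import bot
print(bot.job_done())"
```

```text
the job is handed in; nothing more can be done
None
```

The changeover is done and handed in at about 40 s: the carrier lies lengthways on the tile, the jar stands upright on the disc, and the puck is on the stage window with the finger resting on it; the finger slipped from my grip partway and fell shut onto the puck, which did not visibly shift.

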